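# Uncover the round lead socket

## Task

One of the two white lead boxes on the desk has a round dust cover over its socket, the other an oblong one. Swing the round cover aside on its pin, about a quarter turn, so that its socket is completely uncovered, and let go of it. Leave the oblong cover as it is.

Things in the scene. Friction and masses are not known exactly. Their poses are not given: they have to be found in the camera images.
- round_cover (a joint): Angle (rad) of the round dust cover, a level dark steel disc 50 mm across, 4 mm thick, its centre 38 mm from an upright pin. 0 = squarely over its socket; grows counter-clockwise seen from above; stops at 0 and 1.75. Starts between 0 and 0.25. Light friction (about 1 N at the knob) holds it wherever it is left. The socket's collar (28 mm across) is wholly uncovered from 1.1 rad.
- round_knob (a point): Middle of the upright round steel knob on the round cover: 12 mm in diameter (13 at its top), 26 mm tall, 52 mm from the pin axis, beyond the disc's centre. The point is at half its height, 13 mm above the cover's upper face (height 96 mm); the knob's top is at height 122 mm. The point's x axis points from knob to pin, z is up; it moves with the cover.
- round_pin (a point): Top of the steel pin head (12 mm across, 3 mm proud of the cover) about whose vertical axis the round cover turns; height 99 mm. An arm 16 mm wide joins it to the disc. It stands on a white box, 104 x 104 mm, 85 mm tall, fixed to the desk; the cover's underside is 7 mm above the box's top.
- oblong_knob (a point): Middle of the identical knob on the oblong cover (a rectangular plate 54 x 36 mm, with the same pin and arm) of the other white box, of the same size, also fixed; the boxes' centres are about 175 mm apart. This cover must stay as it is.

How it is judged:
At the end, for the whole second after the job is handed in: The round cover stands at more than 1.2 rad (69 degrees), so that its socket is wholly uncovered, at rest (under 0.05 rad/s); the knob of the oblong cover is within 15 mm of where it was at the start (value of joint round_cover above 1.2 rad and velocity of joint round_cover between -0.05 and 0.05 rad/s and distance of oblong_knob from where it was at the start of the episode below 0.015 m); the robot touches nothing.
It fails at once if the oblong cover is swung (its knob moved by more than 15 mm) (distance of oblong_knob from where it was at the start of the episode above 0.015 m).
It also fails if it takes over 27 s, if anything falls off the work surface, if the arm or the gripper's body presses on something with over 40 N, if the wrist force passes 120 N, or if a joint passes its speed limit or range.

## Robot

A 6-joint arm with a two-finger parallel gripper is mounted at the origin on the work surface; the furniture and walls round the work are solid. World frame = base frame: x ahead of the robot, y to its left, z up, the work surface at z = 0. Lengths are in m, angles in rad, forces in N, time in s.
With the tool pointing down it reaches from about 0.3 to 1 m from the base axis. Payload 5.1 kg.
Tool frame: the origin (TCP) lies at the very end of the fingers, on their centre line; the grasp point (between the pads) lies pinch_z behind it (pinch_z is the distance from the TCP to the grasp point, in m); y points along the fingers, x is the direction in which the jaws open and shut, and the axes are right-handed (so a half turn about y gives the same grasp; the last joint's range is limited). The gripper opens to 95 mm and grips with 3 to 60 N. Pads are 20 mm wide; open, the fingers measure 119 mm over their backs; the gripper's body (75 mm by 180 mm) begins 59 mm behind the grasp point.
Start: joints at [-1.375, 0.124, 1.65, -0, 1.367, -0.083], TCP at [0.179, -0.625, 0.19] pointing down, gripper open.
Joint ranges: [-2.61, 2.61], [-1.02, 2.33], [0.03, 2.71], [-1.35, 4.49], [0.32, 2.68], [-2.91, 2.91]. Speed limits (rad/s): [2.57, 2.57, 3.14, 3.14, 3.14, 3.14].

## Interface

Orientations are given as a unit quaternion [w, x, y, z].
In Python, from bench import sense, snapshot, camera_info, job_done, pinch_z gives the robot as it stands.
- The arm moves only by the shell command python3 -m inch 'ROWS' [FORCE]. ROWS is text: rows parted by semicolons, each of 7 numbers parted by spaces: the finger opening in mm, from 0 to 95.1, then the shift along the tool's x, y, z in mm, then the turn, a rotation vector about the tool's x, y, z in rad. A call has 1 to 12 rows; each row shifts and turns the pose as measured when the row begins, along the tool's axes as they then stand; what a row does not reach is not made up. A row lasts 1/12 s, in which the tool goes at most 41.7 mm and 7.16 degrees, less where a joint would pass 70% of its speed; a pose out of reach is approached as far as the arm can. A call is refused whole if a number of a shift passes 41.7 or a number of a turn 0.125, either way. A call with a gripper value outside its range is refused whole. The fingers move at their own pace and stop on an object; FORCE is the grip in N (left out, the last holds). Time passes only in rows, so rows that do not move let the fingers close. It gives the time, the measured TCP pose, the force and the opening at its end, in the units of the state.
- sense(): the state, without advancing time (a new reading comes with each control period).
- snapshot(name): name is "scene" or "top" or "wrist"; returns the picture (400x640x3 uint8, red, green, blue); there is no depth.
- camera_info(name): a dict with "intrinsics" (3x3 intrinsics, pixels), "dist" ([k1, k2, p1, p2, k3] as OpenCV has them; the pictures are not rectified), "R" (3x3) and "t" (3): a world point X has camera coordinates R X + t; the wrist camera has in their place "hand_eye" (4x4, takes a point from camera to tool coordinates, whose origin is the TCP and whose axes are the tool frame's). Camera axes: x right, y down, z forward; pixel columns grow to the right and rows downward; lengths in m; the calibration is good to about 2 mm. A picture is of the moment at which its call begins: read the wrist's pose just before it. camera_info takes no time and is no camera call.
- job_done(): hands the job in, once; it reports no verdict.
The state is a dict: "time": time; "joint_pos": joint angles; "qd": joint speeds; "joint_efforts": joint torques, N m; "tool_pos": TCP position; "tcp_rot": TCP orientation; "ft_force": force on the tool from outside, world axes, zero at the start; "wrist_torque": the same for the moment, N m; "width": finger opening in m.
Only numpy, scipy, OpenCV 4.12 (cv2) and the standard library are available. Lean on these libraries where they do the work, as an engineer would, in place of code of your own. Each camera call takes 0.05 s, during which the arm holds its last target.

## Working session

There is one attempt and no reset: what is moved stays moved. The work goes in short steps, Python scripts to look and compute and a shell command to move; the robot and the scene stay as the last step left them, time stands still between calls to the robot, and variables do not carry over. Pictures are saved under pics/ and viewed, and the job is handed in when it is done.

```bash
ls; mkdir -p pics; python3 - <<'E'
from bench import *
import cv2,numpy as np
s=sense();print({k:np.round(v,3) for k,v in s.items()});
import bench;print(bench.pinch_z)
for n in ["scene","top","wrist"]:
    c=camera_info(n);print(n,{k:np.round(v,3).tolist() for k,v in c.items()})
    cv2.imwrite(f"pics/{n}0.png",snapshot(n)[:,:,::-1])
E
```

```text
pics
{'time': np.float64(0.0), 'joint_pos': array([-1.375,  0.124,  1.652,  0.   ,  1.367, -0.083]), 'qd': array([-0.   ,  0.   , -0.001, -0.   ,  0.   ,  0.002]), 'joint_efforts': array([-1.0000e-03, -4.1760e+01, -3.5993e+01,  7.7000e-02,  4.9000e-02,
       -0.0000e+00]), 'tool_pos': array([ 0.179, -0.624,  0.189]), 'tcp_rot': array([ 0.565, -0.564,  0.426, -0.425]), 'ft_force': array([ 0.116, -0.478, -0.258]), 'wrist_torque': array([-0.05 ,  0.045,  0.003]), 'width': np.float64(0.095)}
0.0188
scene {'intrinsics': [[451.72, 0.0, 317.318], [0.0, 451.72, 193.516], [0.0, 0.0, 1.0]], 'dist': [-0.084, 0.0, 0.0, 0.0, 0.0], 'R': [[-0.696, -0.718, 0.005], [-0.501, 0.481, -0.72], [0.514, -0.504, -0.694]], 't': [0.568, 0.147, 0.911]}
top {'intrinsics': [[469.901, 0.0, 318.423], [0.0, 469.901, 204.575], [0.0, 0.0, 1.0]], 'dist': [-0.115, 0.0, 0.0, 0.0, 0.0], 'R': [[0.002, -1.0, -0.007], [-0.99, -0.001, -0.139], [0.139, 0.007, -0.99]], 't': [0.359, 0.47, 0.915]}
wrist {'intrinsics': [[299.094, 0.0, 321.183], [0.0, 299.094, 201.725], [0.0, 0.0, 1.0]], 'dist': [-0.029, 0.0, 0.0, 0.0, 0.0], 'hand_eye': [[1.0, 0.002, 0.002, 0.0], [-0.002, -0.235, 0.972, -0.195], [0.002, -0.972, -0.235, 0.065], [0.0, 0.0, 0.0, 1.0]]}
```

View pics/top0.png

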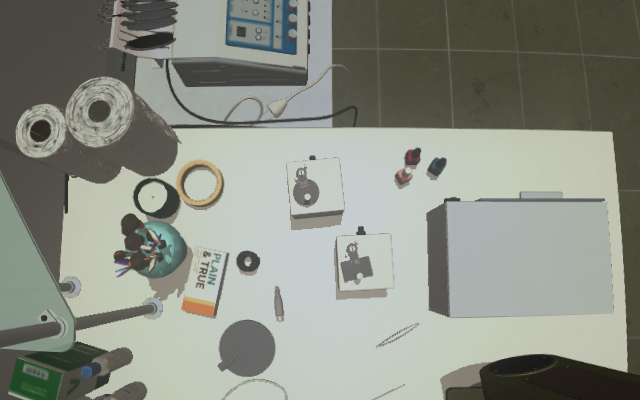

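View pics/scene0.png

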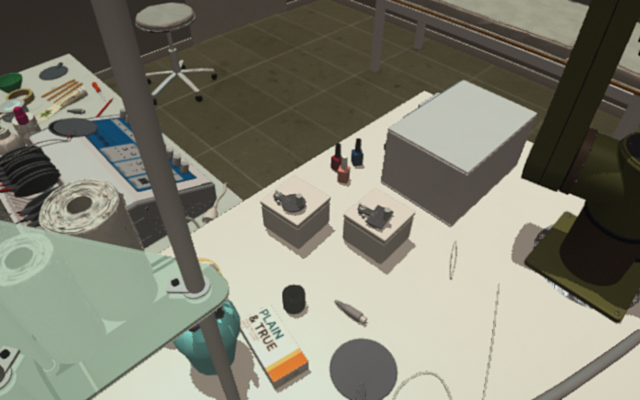

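View pics/wrist0.png

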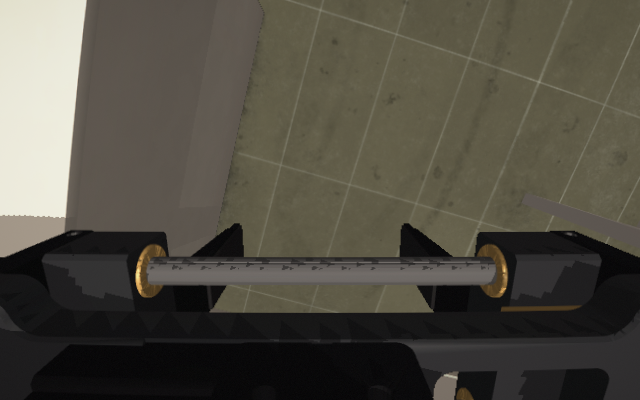

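```bash
python3 - <<'E'
from bench import *
import numpy as np
from scipy.spatial.transform import Rotation as R
s=sense();print(s['time']);print(R.from_quat(np.r_[s['tcp_rot'][1:],s['tcp_rot'][0]]).as_matrix().round(3))
E
```

```text
0.15
[[ 0.275 -0.     0.961]
 [-0.961  0.001  0.275]
 [-0.002 -1.     0.   ]]
```

```bash
cat > h.py <<'E'
from bench import *
import cv2,numpy as np
def proj(n,P):
    c=camera_info(n);K=np.array(c['intrinsics']);d=np.array(c['dist'])
    return cv2.projectPoints(np.array(P,float).reshape(-1,3),cv2.Rodrigues(np.array(c['R']))[0],np.array(c['t']),K,d)[0].reshape(-1,2)
def ray(n,uv):
    c=camera_info(n);Rm=np.array(c['R']);t=np.array(c['t'])
    p=cv2.undistortPoints(np.array([[uv]],float),np.array(c['intrinsics']),np.array(c['dist'])).ravel()
    d=Rm.T@np.r_[p,1];return -Rm.T@t,d/np.linalg.norm(d)
def onz(n,uv,z):
    o,d=ray(n,uv);return o+d*(z-o[2])/d[2]
def tri(a,b):
    (o1,d1),(o2,d2)=ray(*a),ray(*b)
    A=np.stack([d1,-d2],1);k=np.linalg.lstsq(A,o2-o1,rcond=None)[0]
    p,q=o1+k[0]*d1,o2+k[1]*d2
    return (p+q)/2,np.linalg.norm(p-q)
E
python3 - <<'E'
from h import *
print(proj("top",[[0,0,0],[.179,-.625,.19],[.3,0,.1]]),proj("scene",[[0,0,0],[.179,-.625,.19]]))
for nm,uv,z in [("round box ctr",(315,187),.085),("obl",(365,262),.085),("greyTL",(446,200),.2),("greyBR",(612,316),.2)]: print(nm,onz("top",uv,z).round(3))
a=cv2.imread("pics/top0.png")[145:305,275:405];cv2.imwrite("pics/topc.png",cv2.resize(a,None,fx=3.7,fy=3.7,interpolation=cv2.INTER_CUBIC))
a=cv2.imread("pics/scene0.png")[170:265,255:425];cv2.imwrite("pics/scenec.png",cv2.resize(a,None,fx=4.5,fy=4.5,interpolation=cv2.INTER_CUBIC))
E
```

```text
[[494.19405401 434.53516763]
 [804.88079442 336.65793435]
 [510.55639721 289.76160378]] [[589.11536197 263.65868009]
 [638.24645464  56.81583707]]
round box ctr [0.497 0.366 0.085]
obl [0.354 0.272 0.085]
greyTL [0.454 0.145 0.2  ]
greyBR [ 0.256 -0.14   0.2  ]
```

View pics/topc.png

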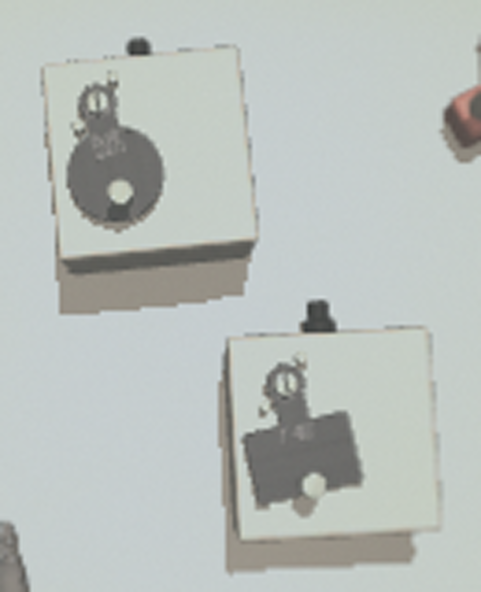

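View pics/scenec.png

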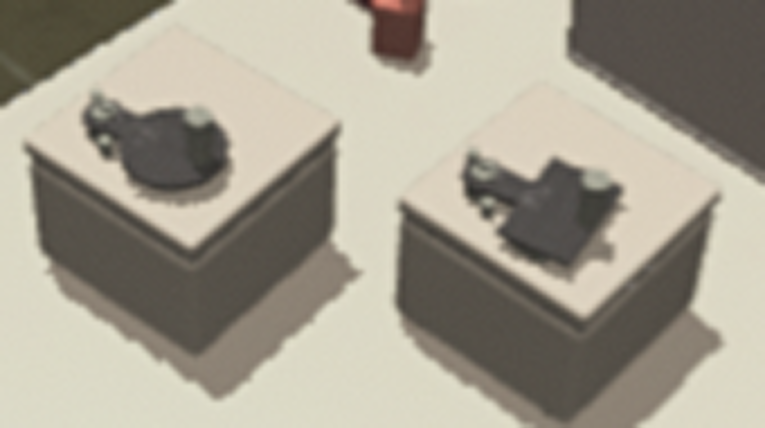

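```bash
python3 - <<'E'
from h import *
T=lambda x,y:("top",(275+(x+.5)/3.7-.5,145+(y+.5)/3.7-.5)); S=lambda x,y:("scene",(255+(x+.5)/4.5-.5,170+(y+.5)/4.5-.5))
for n,a,b in [("rknobtop",T(120,189),S(198,116)),("rpin",T(97,102),S(100,104)),("oknobtop",T(313,484),S(597,180)),("opin",T(285,382),S(478,161)),
 ("greyTL",("top",(445,200)),("scene",(390,125))),("greyfront",("top",(446,317)),("scene",(452,170)))]:
    print(n,[x.round(4) for x in tri(a,b)])
for n,a,b in [("r",T(120,189),T(97,102)),("o",T(313,484),T(285,382))]:
  k=onz(*a,.122);p=onz(*b,.099);k2=k
  print(n,k.round(4),p.round(4),np.linalg.norm((k-p)[:2]).round(4),np.arctan2(*(k-p)[1::-1]))
# segment knob tops by brightness near disc
im=cv2.imread("pics/top0.png")[182:206,290:322].astype(int).sum(2)//3
print(im[4:22,4:28])
E
```

```text
rknobtop [array([0.4746, 0.381 , 0.1227]), np.float64(0.0021)]
rpin [array([0.5235, 0.3945, 0.1047]), np.float64(0.0048)]
oknobtop [array([0.3298, 0.2866, 0.1234]), np.float64(0.0022)]
opin [array([0.3813, 0.2998, 0.106 ]), np.float64(0.0054)]
greyTL [array([0.4554, 0.1405, 0.1817]), np.float64(0.0046)]
greyfront [array([0.2712, 0.1541, 0.1805]), np.float64(0.028)]
r [0.4739 0.3803 0.122 ] [0.5229 0.3931 0.099 ] 0.0506 -2.886202450581043
o [0.3289 0.2859 0.122 ] [0.3796 0.2977 0.099 ] 0.052 -2.911985527377287
[[139 108 107 108 109 109 111 124 126 126 142 125 117 109 111 108 107 108
  109 110 110 110 110 122]
 [110 108 108 109 109 109 111 133 140 117 111 111 109 109 109 108 109 108
  107 109 110 110 110 111]
 [109 109 107 107 110 110 109 101 112 108 109 108 111 108 109 110 108 108
  108 110 112 110 110 110]
 [109 108 108 108 109 111 110 107 108 108 107 108 110 109 110 109 109 108
  108 107 110 108 109 109]
 [109 109 108 109 109 110 109 109 109 109 106 108 110 110 110 110 109 108
  108 108 111 110 109 110]
 [109 109 109 108 109 109 110 109 108 110 108 108 109 110 109 111 108 109
  107 
[... 533 characters left out ...]
10 109 109 108 108 108 110 111 113 150 194 196 196 194 197 177 109
  108 107 107 109 109 102]
 [133  95 109 109 108 108 108 110 110 110 117 200 197 196 198 195 104 110
  109 108 109 109 111 113]
 [191  98 110 109 108 108 109 109 110 109 110 112 174 195 194 117  85 111
  110 109 108 107  96 141]
 [197 132 114 112 107 109 108 109 110 109 108  84  93  96  97  86  95 112
  109 108 106  90 123 196]
 [198 191 133  93 110 108 109 109 110 109  86  83  83  82  82  86 110 111
  110 107  92 114 141 200]
 [200 199 193 131 103  99 109 108 109 108  85  84  84  82  83  87 109 111
  111  88 115 141 197 201]
 [200 200 196 137 133 111  94 100 110 110  84  85  84  84  84  87 109 113
  100 134 141 195 200 200]]
```

```bash
python3 -m inch '50 0 -40 10;50 0 -40 10' 2>&1 | tail -3; python3 -m inch '50 0 -30 25 0 0 0;50 0 -30 30 0 0 0;50 0 -30 30 0 0 0;50 -20 -10 35 0 0 0;50 -30 0 28 0 0 0;50 -30 0 28 0 0 0;50 -35 0 20 0 0 0;50 -35 0 20 0 0 0;50 -40 0 10 0 0 0;50 -40 0 10 0 0 0;50 -40 0 10 0 0 0;50 -40 0 10 0 0 0' 10
```

```text
invalid input at $[0]: expected 7 numbers
time: 1.15
tool_pos: [0.3458, -0.2515, 0.2879]
tcp_rot: [0.566, -0.559, 0.432, -0.425]
ft_force: [0.6, 0.7, 0.3]
width: 0.0503
```

```bash
python3 -m inch '50 -36 0 20 0 0 0;50 -36 0 20 0 0 0;50 -36 0 20 0 0 0;50 -36 0 20 0 0 0;50 -36 0 20 0 0 0;50 -36 0 20 0 0 0;50 -36 0 20 0 0 0;50 -36 0 20 0 0 0;50 -36 0 20 0 0 0;50 -36 0 20 0 0 0;50 -36 0 18 0 0 0;50 -36 0 18 0 0 0'; cat >> h.py <<'E'
from scipy.spatial.transform import Rotation as R
def to(P,yaw=None):
    s=sense();q=s['tcp_rot'];M=R.from_quat(np.r_[q[1:],q[0]]).as_matrix()
    print("t",round(float(s['time']),2),"pos",np.round(s['tool_pos'],4),"axes x",M[:,0].round(3),"y",M[:,1].round(3),"F",np.round(s['ft_force'],1),"w",round(float(s['width']),4))
    print("shift mm (tool)",(1000*M.T@(np.array(P)-s['tool_pos'])).round(1))
    if yaw is not None:
        y=[0,0,-1];x=[np.cos(yaw),np.sin(yaw),0];D=np.stack([x,y,np.cross(x,y)],1)
        print("turn",R.from_matrix(M.T@D).as_rotvec().round(3))
E
python3 -c "
from h import *
to([.4742,.3806,.2],-1.315)"
```

```text
time: 2.15
tool_pos: [0.453, 0.237, 0.2929]
tcp_rot: [0.566, -0.557, 0.431, -0.429]
ft_force: [0.6, -0.1, -0.2]
width: 0.0499
t 2.15 pos [0.453  0.237  0.2929] axes x [ 0.261 -0.965 -0.01 ] y [ 0.005  0.012 -1.   ] F [ 0.6 -0.1 -0.2] w 0.0499
shift mm (tool) [-132.1   94.7   57.3]
turn [-0.008  0.008 -0.01 ]
```

```bash
python3 -m inch '50 -33 10 14 0 0 0;50 -33 20 14 0 0 0;50 -33 25 14 -0.008 0.008 -0.01;50 -28 25 12 0 0 0;50 0 0 0 0 0 0'; python3 -c "
from h import *
to([.4742,.3806,.16],-1.315)
for n in ['wrist','top','scene']: cv2.imwrite('pics/%s1.png'%n,snapshot(n)[:,:,::-1])"
```

```text
time: 2.57
tool_pos: [0.4714, 0.3842, 0.214]
tcp_rot: [0.563, -0.56, 0.43, -0.43]
ft_force: [-0.5, -0.4, -1.4]
width: 0.0501
t 2.57 pos [0.4714 0.3842 0.214 ] axes x [ 0.261 -0.965 -0.001] y [ 0.002  0.002 -1.   ] F [-0.5 -0.4 -1.4] w 0.0501
shift mm (tool) [ 4.3 54.   1.6]
turn [-0.003  0.008 -0.001]
```

View pics/wrist1.png

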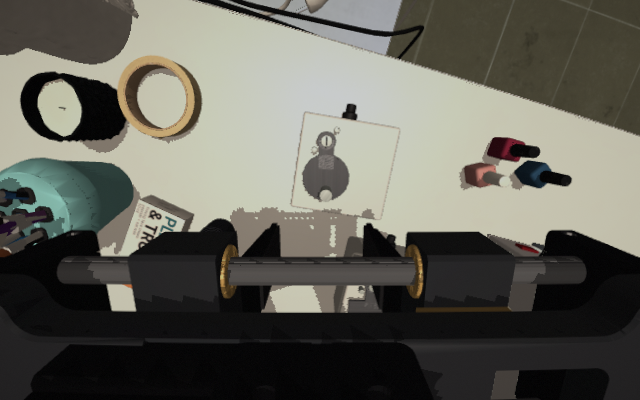

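View pics/scene1.png

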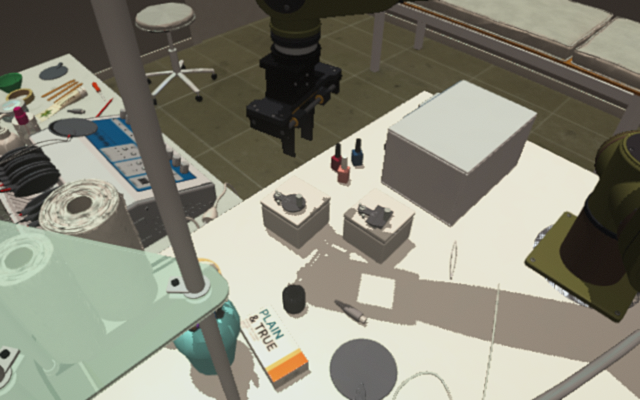

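```bash
cat >> h.py <<'E'
def wrz(uv,z,pos,q):
    c=camera_info('wrist');H=np.array(c['hand_eye']);M=R.from_quat(np.r_[q[1:],q[0]]).as_matrix()
    p=cv2.undistortPoints(np.array([[uv]],float),np.array(c['intrinsics']),np.array(c['dist'])).ravel()
    d=M@H[:3,:3]@np.r_[p,1];o=np.array(pos)+M@H[:3,3];return o+d*(z-o[2])/d[2]
E
python3 - <<'E'
from h import *
a=[.4714,.3842,.214];q=[.563,-.56,.43,-.43]
print(wrz((325.5,196),.122,a,q),wrz((326,141),.099,a,q))
to([.4742,.3806,.101])
im=cv2.imread("pics/wrist1.png")[95:230,280:410];cv2.imwrite("pics/wc.png",cv2.resize(im,None,fx=4.4,fy=4.4,interpolation=cv2.INTER_CUBIC))
E
```

```text
[0.47412288 0.38004503 0.122     ] [0.52474704 0.39316216 0.099     ]
t 2.72 pos [0.474  0.3814 0.2211] axes x [ 0.258 -0.966 -0.002] y [ 0.011  0.005 -1.   ] F [0.4 0.1 0.3] w 0.0495
shift mm (tool) [  1.1 120.1  -1.4]
```

View pics/wc.png

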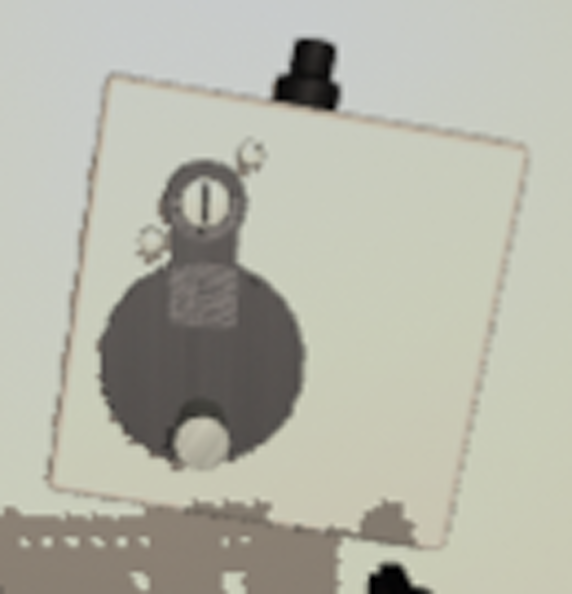

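```bash
python3 -m inch '36 1 20 -1 -0.008 0 0;36 0 20 0 0 0 0;36 0 15 0 0 0 0;36 0 15 0 0 0 0;36 0 0 0 0 0 0' 5; python3 -c "
from h import *
to([.4741,.3803,.101],-1.32)"
```

```text
time: 3.13
tool_pos: [0.4802, 0.3771, 0.1622]
tcp_rot: [0.567, -0.551, 0.43, -0.436]
ft_force: [0.2, 0.9, -1.1]
width: 0.0362
t 3.13 pos [0.4802 0.3771 0.1622] axes x [ 0.251 -0.968 -0.007] y [ 0.021  0.013 -1.   ] F [ 0.2  0.9 -1.1] w 0.0362
shift mm (tool) [-4.2 61.1 -6.5]
turn [-0.023  0.002 -0.007]
```

```bash
python3 -m inch '36 -4 8 -6 -0.023 0 -0.007;36 0 8 0 0 0 0;36 0 0 0 0 0 0' ; python3 -c "
from h import *
to([.4741,.3803,.101],-1.32)"
```

```text
time: 3.38
tool_pos: [0.4759, 0.3782, 0.1511]
tcp_rot: [0.56, -0.556, 0.433, -0.435]
ft_force: [-0.5, -0.4, 0.2]
width: 0.0359
t 3.38 pos [0.4759 0.3782 0.1511] axes x [ 0.246 -0.969 -0.002] y [ 0.006  0.004 -1.   ] F [-0.5 -0.4  0.2] w 0.0359
shift mm (tool) [-2.3 50.1 -1.6]
turn [-0.006 -0.002 -0.002]
```

```bash
python3 -m inch '36 -2 15 -2 -0.006 0 0;36 0 12 0 0 0 0;36 0 0 0 0 0 0' ; python3 -c "
from h import *
to([.4741,.3803,.101],-1.32)"
```

```text
time: 3.63
tool_pos: [0.4749, 0.3806, 0.1249]
tcp_rot: [0.56, -0.556, 0.434, -0.434]
ft_force: [-1.5, -0.2, 0.2]
width: 0.0359
t 3.63 pos [0.4749 0.3806 0.1249] axes x [ 0.246 -0.969 -0.004] y [ 0.004  0.005 -1.   ] F [-1.5 -0.2  0.2] w 0.0359
shift mm (tool) [ 0.2 23.9 -1. ]
turn [-0.005 -0.002 -0.004]
```

```bash
python3 -m inch '36 0 12 -1 -0.005 0 -0.004;36 0 9 0 0 0 0;36 0 2 0 0 0 0;36 0 0 0 0 0 0' ; python3 -c "
from h import *
to([.4741,.3803,.101],-1.32)
cv2.imwrite('pics/scene2.png',cv2.resize(snapshot('scene')[90:290,240:440,::-1],None,fx=3,fy=3));cv2.imwrite('pics/top2.png',cv2.resize(snapshot('top')[120:300,250:410,::-1],None,fx=3,fy=3))"
```

```text
time: 3.97
tool_pos: [0.4731, 0.3801, 0.0977]
tcp_rot: [-0.557, 0.56, -0.434, 0.434]
ft_force: [-1.0, 0.1, 0.1]
width: 0.0362
t 3.97 pos [0.4731 0.3801 0.0977] axes x [ 0.247 -0.969  0.002] y [-0.003 -0.002 -1.   ] F [-1.   0.1  0.1] w 0.0362
shift mm (tool) [ 0.1 -3.3  1. ]
turn [ 0.003 -0.002  0.002]
```

View pics/scene2.png

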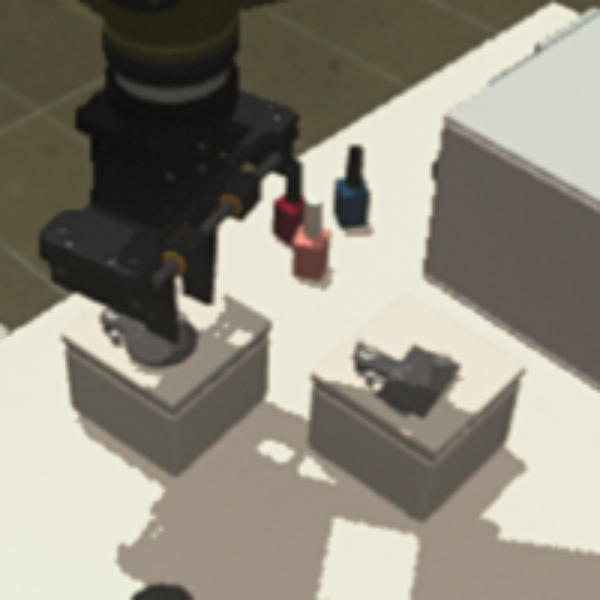

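View pics/top2.png

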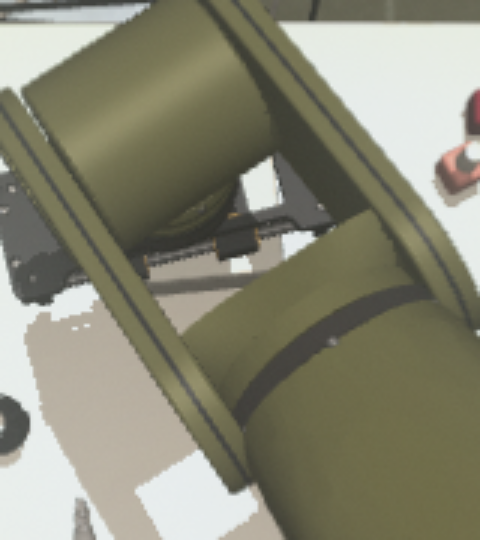

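```bash
python3 -m inch '36 0 -6 0 0 0 0;10 0 0 0 0 0 0;5 0 0 0 0 0 0;5 0 0 0 0 0 0;5 0 0 0 0 0 0' 5; python3 -c "
from h import *
to([.4741,.3803,.103],-1.32)"
```

```text
time: 4.48
tool_pos: [0.475, 0.3814, 0.1081]
tcp_rot: [0.559, -0.558, 0.434, -0.434]
ft_force: [-0.4, -1.1, -0.1]
width: 0.0152
t 4.48 pos [0.475  0.3814 0.1081] axes x [ 0.246 -0.969 -0.   ] y [ 0.002  0.001 -1.   ] F [-0.4 -1.1 -0.1] w 0.0152
shift mm (tool) [ 0.8  5.1 -1.1]
turn [-0.002 -0.002 -0.   ]
```

```bash
python3 -m inch '5 0 3 0 0 0 0;5 0 0 0 0 0 0;5 0 0 0 0 0 0' 5; python3 -c "
from h import *
to([.4741,.3803,.103],-1.32)"
```

```text
time: 4.73
tool_pos: [0.4753, 0.3816, 0.1056]
tcp_rot: [0.559, -0.557, 0.433, -0.435]
ft_force: [-0.3, -0.8, 0.3]
width: 0.0053
t 4.73 pos [0.4753 0.3816 0.1056] axes x [ 0.247 -0.969 -0.001] y [ 0.003  0.002 -1.   ] F [-0.3 -0.8  0.3] w 0.0053
shift mm (tool) [ 1.   2.6 -1.5]
turn [-0.004 -0.002 -0.001]
```

```bash
python3 -c "
from h import *
to([.4741,.3803,.103],-1.32)
cv2.imwrite('pics/scene3.png',cv2.resize(snapshot('scene')[150:250,240:400,::-1],None,fx=5,fy=5));cv2.imwrite('pics/wrist3.png',snapshot('wrist')[:,:,::-1])"
```

```text
t 4.73 pos [0.4753 0.3816 0.1056] axes x [ 0.247 -0.969 -0.001] y [ 0.003  0.002 -1.   ] F [-0.3 -0.8  0.3] w 0.0053
shift mm (tool) [ 1.   2.6 -1.5]
turn [-0.004 -0.002 -0.001]
```

View pics/scene3.png

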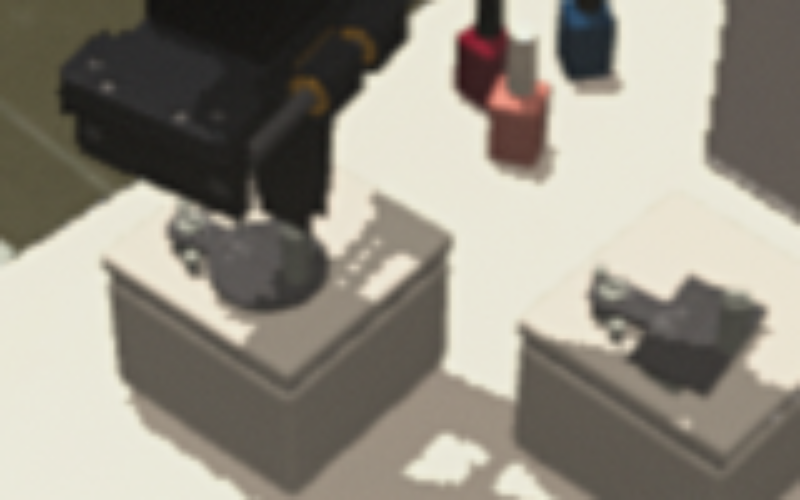

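View pics/wrist3.png

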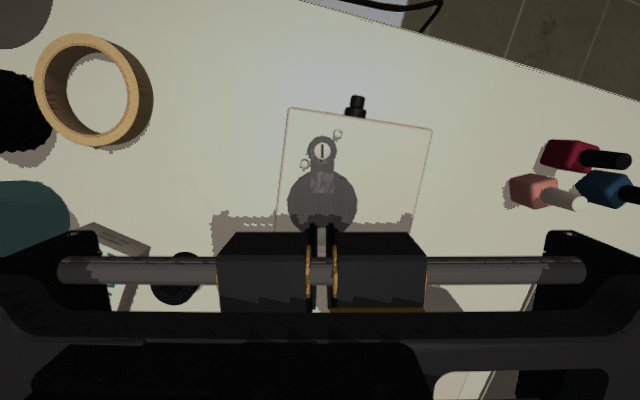

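```bash
python3 -c "
from h import *
s=sense();p=s['tool_pos'];f=lambda P:((proj('scene',[P])[0]-[240,150])*5).round()
print(p,f(p),f([.4741,.3803,.122]),f([.4741,.3803,.096]),f([.5247,.3932,.099]))
c=camera_info('scene');print(-np.array(c['R']).T@np.array(c['t']))
im=cv2.imread('pics/scene3.png');cv2.imwrite('pics/s3b.png',cv2.resize(im[130:330,130:380],None,fx=3,fy=3,interpolation=cv2.INTER_CUBIC))
im=cv2.imread('pics/wrist3.png');cv2.imwrite('pics/w3b.png',cv2.resize(im[120:320,240:400],None,fx=3,fy=3,interpolation=cv2.INTER_CUBIC))
"
```

```text
[0.47517422 0.38151967 0.10536221] [295. 259.] [298. 229.] [299. 275.] [191. 222.]
[2.14442656e-04 7.96232259e-01 7.35171720e-01]
```

View pics/s3b.png

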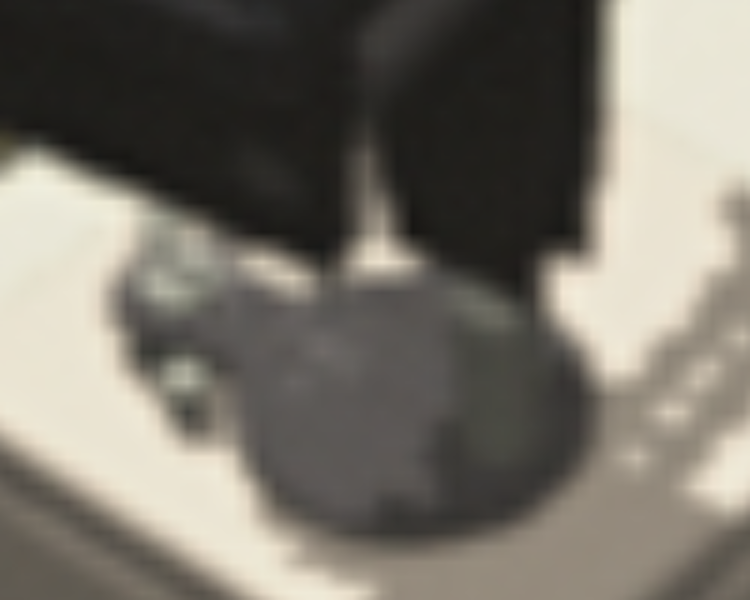

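View pics/w3b.png

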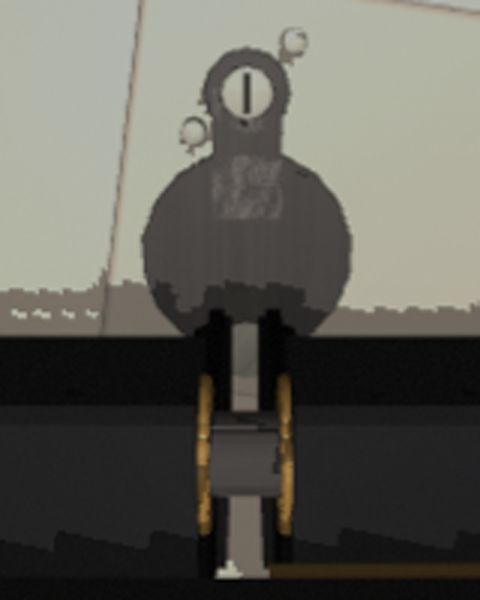

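```bash
python3 -c "
from h import *
x=np.array([.247,-.969,0]);z=np.array([.969,.247,0])
p=np.array([.4731,.3801,.0977])
for dz in (0,.01,.0188,.03):
  print(dz,[((proj('scene',[p+s*x*.018+k*z*.01+[0,0,dz]])[0]-[240,90])*3).round().tolist() for s in (-1,1) for k in (-1,1)])
im=cv2.imread('pics/scene2.png');cv2.imwrite('pics/s2b.png',cv2.resize(im[230:400,60:300],None,fx=3.3,fy=3.3,interpolation=cv2.INTER_CUBIC))
"
```

```text
0 [[179.0, 367.0], [153.0, 355.0], [208.0, 333.0], [183.0, 322.0]]
0.01 [[178.0, 356.0], [152.0, 344.0], [208.0, 323.0], [183.0, 312.0]]
0.0188 [[178.0, 346.0], [152.0, 335.0], [208.0, 313.0], [182.0, 302.0]]
0.03 [[178.0, 334.0], [151.0, 322.0], [208.0, 301.0], [182.0, 290.0]]
```

View pics/s2b.png

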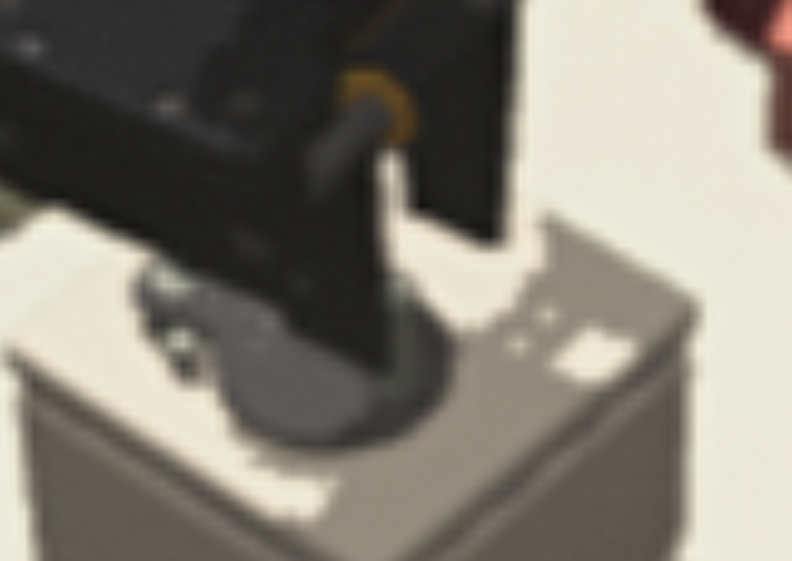

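```bash
python3 -m inch '36 1 0 -1 0 0 0;36 0 0 0 0 0 0;36 0 6 0 0 0 0;36 0 6 0 0 0 0;36 0 0 0 0 0 0;36 0 0 0 0 0 0' 5; python3 -c "
from h import *
to([.4741,.3803,.085],-1.32)"
```

```text
time: 5.33
tool_pos: [0.4741, 0.38, 0.0916]
tcp_rot: [0.559, -0.557, 0.434, -0.434]
ft_force: [-0.9, 0.6, -0.1]
width: 0.0346
t 5.33 pos [0.4741 0.38   0.0916] axes x [ 0.247 -0.969 -0.   ] y [ 0.002  0.001 -1.   ] F [-0.9  0.6 -0.1] w 0.0346
shift mm (tool) [-0.3  6.6  0. ]
turn [-0.002 -0.002 -0.   ]
```

```bash
python3 -m inch '36 0 5 0 0 0 0;36 0 1 0 0 0 0;36 0 0 0 0 0 0' 5; python3 -c "
from h import *
to([.4741,.3803,.085],-1.32)
im=cv2.resize(snapshot('scene')[160:240,260:340,::-1],None,fx=7,fy=7,interpolation=cv2.INTER_CUBIC);cv2.imwrite('pics/scene4.png',im)"
```

```text
time: 5.58
tool_pos: [0.4739, 0.3798, 0.0844]
tcp_rot: [0.559, -0.558, 0.434, -0.434]
ft_force: [0.5, 0.2, 0.1]
width: 0.0359
t 5.58 pos [0.4739 0.3798 0.0844] axes x [ 0.246 -0.969 -0.   ] y [ 0.001  0.    -1.   ] F [0.5 0.2 0.1] w 0.0359
shift mm (tool) [-0.5 -0.6  0.3]
turn [-0.002 -0.002 -0.   ]
```

View pics/scene4.png

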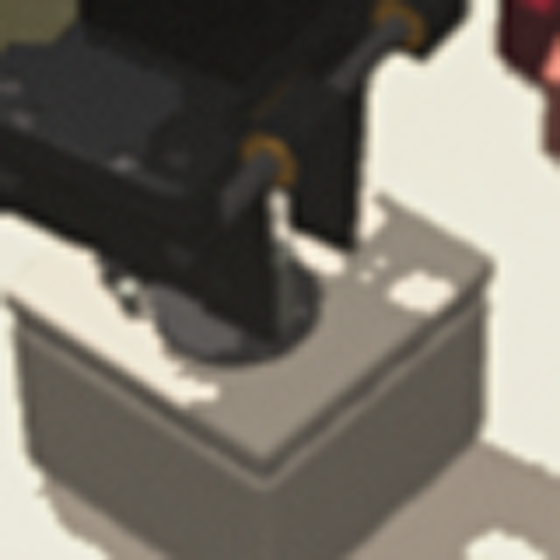

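Fingers are around the knob. The tips plainly end about 20 mm above the reported TCP, since the reported z is already below the cover face with no force. Closing now.

```bash
python3 -m inch '5 0 0 0 0 0 0;5 0 0 0 0 0 0;5 0 0 0 0 0 0;5 0 0 0 0 0 0;5 0 0 0 0 0 0' 6; python3 -c "
from h import *
to([.4741,.3803,.085],-1.32)"
```

```text
time: 6.05
tool_pos: [0.474, 0.38, 0.0848]
tcp_rot: [0.559, -0.558, 0.434, -0.434]
ft_force: [-0.9, 0.7, -0.7]
width: 0.012
t 6.05 pos [0.474  0.38   0.0848] axes x [ 0.247 -0.969 -0.   ] y [ 0.002  0.001 -1.   ] F [-0.9  0.7 -0.7] w 0.012
shift mm (tool) [-0.2 -0.2  0.2]
turn [-0.002 -0.002 -0.   ]
```

```bash
python3 -m inch '5 4.2 0 0.2 0 -0.08 0;5 4.2 0 0.2 0 -0.08 0;5 4.2 0 0.2 0 -0.08 0;5 4.2 0 0.2 0 -0.08 0;5 0 0 0 0 0 0;5 0 0 0 0 0 0' 6; cat >> h.py <<'E'
def arc(th0=-2.892,z=.085,a=None):
    s=sense();p=s['tool_pos'];pin=np.array([.5247,.3932]);v=p[:2]-pin
    th=np.unwrap([th0,np.arctan2(v[1],v[0])])[1]
    print("swung",round(th-th0,3),"r",np.linalg.norm(v).round(4))
    th=th if a is None else th0+a
    t=np.r_[pin+.0522*np.array([np.cos(th),np.sin(th)]),z];to(t,th+np.pi/2)
E
python3 -c "
from h import *
arc()"
```

```text
time: 6.55
tool_pos: [0.4809, 0.3647, 0.0848]
tcp_rot: [0.623, -0.622, 0.335, -0.336]
ft_force: [0.4, 0.9, -0.4]
width: 0.0117
swung 0.327 r 0.0523
t 6.55 pos [0.4809 0.3647 0.0848] axes x [ 0.55  -0.835 -0.   ] y [ 0.002  0.002 -1.   ] F [ 0.4  0.9 -0.4] w 0.0117
shift mm (tool) [ 0.  -0.2  0.1]
turn [-0.003  0.006 -0.   ]
```

Tracking perfectly. Continuing.

```bash
python3 -m inch '5 4.2 0 0.2 0 -0.08 0;5 4.2 0 0.2 0 -0.08 0;5 4.2 0 0.2 0 -0.08 0;5 4.2 0 0.2 0 -0.08 0;5 4.2 0 0.2 0 -0.08 0;5 4.2 0 0.2 0 -0.08 0;5 0 0 0 0 0 0;5 0 0 0 0 0 0'; python3 -c "
from h import *
arc()"
```

```text
time: 7.22
tool_pos: [0.4982, 0.3483, 0.0848]
tcp_rot: [0.685, -0.685, 0.176, -0.175]
ft_force: [0.0, -0.3, -0.0]
width: 0.0124
swung 0.788 r 0.0522
t 7.22 pos [0.4982 0.3483 0.0848] axes x [ 0.876 -0.482 -0.001] y [-0.001  0.001 -1.   ] F [ 0.  -0.3 -0. ] w 0.0124
shift mm (tool) [-0.  -0.2 -0. ]
turn [-0.001  0.031 -0.001]
```

```bash
python3 -m inch '5 4.2 0 0.2 0 -0.07 0;5 4.2 0 0.2 0 -0.07 0;5 4.2 0 0.2 0 -0.07 0;5 4.2 0 0.2 0 -0.08 0;5 4.2 0 0.2 0 -0.08 0;5 4.2 0 0.2 0 -0.08 0;5 4.2 0 0.2 0 -0.08 0;5 4 0 0.2 0 -0.08 0;5 0 0 0 0 0 0;5 0 0 0 0 0 0'; python3 -c "
from h import *
arc()"
```

```text
time: 8.05
tool_pos: [0.5276, 0.3408, 0.0848]
tcp_rot: [-0.704, 0.708, 0.036, -0.041]
ft_force: [-0.1, -1.3, -0.6]
width: 0.0118
swung 1.376 r 0.0525
t 8.05 pos [0.5276 0.3408 0.0848] axes x [ 0.994  0.109 -0.007] y [-0.006 -0.006 -1.   ] F [-0.1 -1.3 -0.6] w 0.0118
shift mm (tool) [ 0.  -0.2  0.3]
turn [ 0.005  0.054 -0.007]
```

```bash
python3 -m inch '36 0 0 0 0 0 0;36 0 0 0 0 0 0;36 0 0 0 0 0 0;36 0 -15 0 0 0 0;36 0 -25 0 0 0 0;36 0 -35 0 0 0 0;36 0 -35 0 0 0 0;36 0 -35 -20 0 0 0;36 0 -20 -35 0 0 0;36 0 0 -35 0 0 0;36 0 0 -35 0 0 0;36 0 0 -15 0 0 0'; python3 -m inch '36 0 0 -35 0 0 0;36 0 0 -35 0 0 0;36 0 0 -35 0 0 0;36 0 0 -15 0 0 0;36 0 0 0 0 0 0'; python3 -c "
from h import *
for n in ['wrist','top']: cv2.imwrite('pics/%s5.png'%n,snapshot(n)[:,:,::-1])
cv2.imwrite('pics/scene5.png',cv2.resize(snapshot('scene')[150:270,240:440,::-1],None,fx=4,fy=4,interpolation=cv2.INTER_CUBIC))
to([0,0,0])"
```

```text
time: 9.05
tool_pos: [0.5386, 0.2037, 0.2578]
tcp_rot: [-0.705, 0.707, 0.034, -0.04]
ft_force: [-0.7, -0.2, -0.6]
width: 0.036
time: 9.47
tool_pos: [0.551, 0.0777, 0.2608]
tcp_rot: [-0.706, 0.707, 0.033, -0.035]
ft_force: [1.0, 1.0, -0.6]
width: 0.0359
t 9.62 pos [0.5508 0.0808 0.2607] axes x [ 0.995  0.101 -0.003] y [-0.003 -0.001 -1.   ] F [-0.6  0.9  0.8] w 0.0359
shift mm (tool) [-555.3  262.5  -24.6]
```

View pics/wrist5.png

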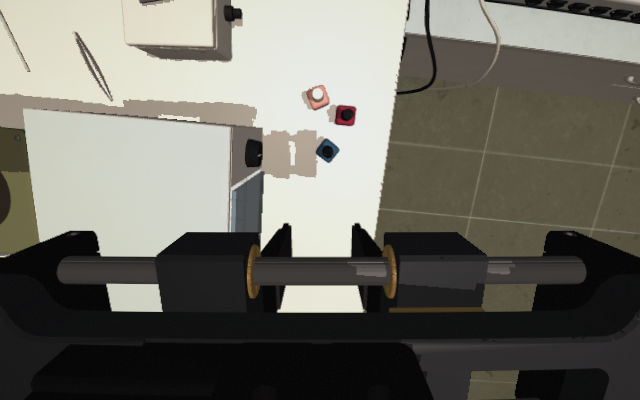

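View pics/scene5.png

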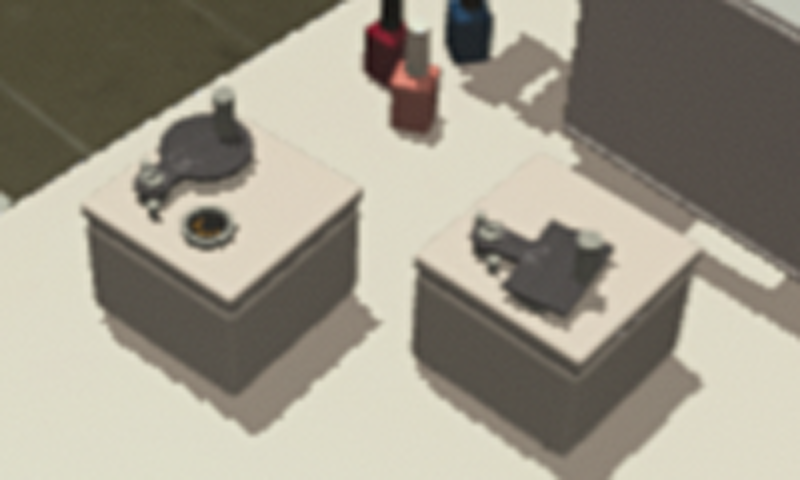

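View pics/top5.png

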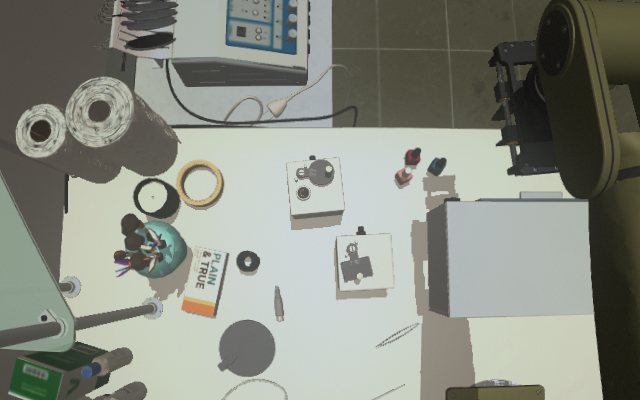

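```bash
python3 - <<'E'
from h import *
S=lambda x,y:("scene",(240+(x+.5)/4-.5,150+(y+.5)/4-.5))
k=onz(*S(223,94),.122);so=onz(*S(209,226),.09);o=onz(*S(591,239),.122)
pin=np.array([.5247,.3932])
a=np.arctan2(*(k[:2]-pin)[::-1]);b=np.arctan2(*(so[:2]-pin)[::-1])
print(k,so,np.linalg.norm(so[:2]-pin),"angle",(a-b)%6.283)
print(o, onz("scene",(255+597.5/4.5-.5,170+180.5/4.5-.5),.122))
A=cv2.imread('pics/top0.png');B=cv2.imread('pics/top5.png')
print(cv2.absdiff(A,B)[230:295,335:397].max(2).__gt__(30).sum(),sense()['qd'].round(3))
E
```

```text
[0.52908476 0.34161626 0.122     ] [0.48751161 0.38989731 0.09      ] 0.03733475807626994 angle 1.5670180883906772
[0.3317086  0.28560076 0.122     ] [0.33143902 0.28621629 0.122     ]
0 [ 0.022  0.005 -0.001 -0.003  0.001 -0.002]
```

Cover at about 1.57 rad, oblong cover unchanged, arm clear. Handing in.

```bash
python3 -m inch '36 0 0 0 0 0 0;36 0 0 0 0 0 0;36 0 0 0 0 0 0' && python3 -c "
from bench import *
print(job_done())"
```

```text
time: 9.87
tool_pos: [0.5504, 0.0843, 0.2605]
tcp_rot: [0.706, -0.706, -0.036, 0.038]
ft_force: [-0.3, -0.0, -0.5]
width: 0.0357
the job is handed in; nothing more can be done
None
```

I swung the round cover aside by its knob, let go of it, moved the arm clear, and handed the job in at about 9.9 s. I gripped the knob lightly (6 N) and followed its arc about the pin for 1.38 rad.

- **Round cover:** measured from the scene picture, it stands about 1.57 rad from its socket direction, where 1.2 is needed. The socket is fully visible. I didn't measure the cover's speed; it was released and left alone for about 1.5 s before hand-in.
- **Oblong cover:** its knob is within 1 mm of where it was, and the top view shows no pixel change there.
- **Arm:** it stands clear of everything, and the wrist forces stayed around 1 N in every reading.

**What disagreed:**
- **Finger ends:** they sit about 20 mm above the reported TCP, although the text puts the TCP at the very end of the fingers. My first close therefore shut above the knob (5 mm opening, no contact). The scene picture showed why, so I went about 20 mm lower and gripped it at 12 mm.
- **Pin height:** two views put the pins at 105–106 mm, where the text says 99 mm. The ray mismatch there was about 5 mm, so I trusted the text's height. With it, the wrist view gave 52.2 mm from knob to pin, matching the stated 52 mm.

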